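# Fill the double-lidded tin and take off its outer lid

## Task

Lift the sorter tray by its bar, tip it so that all four corner blocks slide off into the open tin, and set the tray back down flat on the bench. Pick up the two nested lids together by the inner lid's knob, lower them gently onto the tin until the inner lid is fully seated, then take the outer lid by its collar and raise it alone, straight up, leaving the inner lid seated and undisturbed. Finish while still holding the outer lid, still and level over the tin and clear above the knob; leave everything else where it stands.

Things in the scene. Friction and masses are not known exactly. Their poses are not given: they have to be found in the camera images.
- tray: Shallow aluminium sorter tray, 150 x 100 mm, floor 4 mm, walls 28 mm high at the back and both long sides, open at the front. Origin: centre of its underside; x points to the open front, z up. A bar handle bridges it from side to side over the middle. About 0.25 kg. Blocks start to slide off when it is tipped 15 to 25 degrees, front down.
- tray_handle (a point): Centre of the tray's bar handle, 73 mm above the tray's origin; axes as the tray's. The bar is 16 mm thick (along x), 100 mm long (along y), 22 mm high, with 58 mm free between it and the tray's floor.
- tray_lip (a point): Middle of the tray's open front edge, on top of the floor: 75 mm ahead of the tray's origin, 4 mm above it.
- tin: Open round steel tin standing loose on the bench, outer diameter 124 mm, inside 118 mm, 85 mm high, floor 4 mm, 0.8 kg. Origin: centre of its underside, z up.
- inner_lid: Inner lid of the nested pair: aluminium disc 132 mm across, 4 mm thick, over a plug 106 mm across, 12 mm deep, that goes into the tin's mouth. Origin: centre of the plug's underside, z up: on the bench at the start, 73 mm above the tin's origin when seated (disc on the rim). A round upright wooden knob, 20 mm thick, rises from its middle. About 0.16 kg.
- knob_top (a point): Top of the inner lid's knob, on its axis, 82 mm above the inner lid's origin. The knob passes through the outer lid's collar and stands 29 mm out of it; lifting by it brings both lids, as the outer lies loose on the inner.
- outer_lid: Outer lid, nested over the inner: steel cap 148 mm across, plate 3 mm thick, skirt hanging 14 mm below the plate's underside. Origin: centre of the plate's underside, z up; 16 mm above the inner lid's origin when nested. It must rise 66 mm for the plate to clear the knob's top. About 0.14 kg.
- collar_mid (a point): On the axis of the outer lid's collar, 22 mm above the outer lid's origin, a good height to grip. The collar is a tube open above and below, 50 mm outside, 38 mm inside diameter, from 3 to 37 mm above the origin; gripped by it, fingers astride the knob, the outer lid comes up alone.
- block0: One of four grey plastic L-shaped corner blocks lying in the tray, 26 x 26 mm, 20 mm high, 25 g; origin: centre of its underside.
- block1: One of four grey plastic L-shaped corner blocks lying in the tray, 26 x 26 mm, 20 mm high, 25 g; origin: centre of its underside.
- block2: One of four grey plastic L-shaped corner blocks lying in the tray, 26 x 26 mm, 20 mm high, 25 g; origin: centre of its underside.
- block3: One of four grey plastic L-shaped corner blocks lying in the tray, 26 x 26 mm, 20 mm high, 25 g; origin: centre of its underside.
- tape_roll: Bystander: cardboard tape roll, 70 mm across, 24 mm high. Not part of the job.
- screwdriver: Bystander: screwdriver lying on the bench near the robot. Not part of the job.
- wrench: Bystander: 150 mm wrench lying on the bench near the robot. Not part of the job.
- jar: Bystander: closed jar, 60 mm across, 85 mm high. Not part of the job.
- mug: Bystander: white mug, 76 mm across, 88 mm high. Not part of the job.
- carton: Bystander: cardboard carton 70 x 90 x 50 mm. Not part of the job.

How it is judged:
On the way, in this order (a step that is already met when the one before it is completed fails the run):
1. all four blocks are in the tin, with the tray raised and tipped (horizontal distance between each of block0, block1, block2, block3 and tin below 0.06 m and z of block0 in the frame of tin between -0.005 and 0.07 m and z of block1 in the frame of tin between -0.005 and 0.07 m and z of block2 in the frame of tin between -0.005 and 0.07 m and z of block3 in the frame of tin between -0.005 and 0.07 m and height (world z) of tray above 0.06 m and angle between tray's own z axis and vertical above 0.2 rad), for 0.1 s.
2. the tray is back flat on the bench and let go (height (world z) of tray below 0.006 m and angle between tray's own z axis and vertical below 0.05 rad and contact force between tray and the fingers below 0.2 N and linear speed of tray below 0.03 m/s), for 0.2 s.
3. the inner lid is seated on the tin with the outer lid still nested on it (horizontal distance between inner_lid and tin below 0.008 m and z of inner_lid in the frame of tin between 0.068 and 0.078 m and angle between inner_lid's own z axis and vertical below 0.06 rad and horizontal distance between outer_lid and inner_lid below 0.009 m and z of outer_lid in the frame of inner_lid between 0.012 and 0.02 m), for 0.2 s.
At the end, for the whole second after the job is handed in: Blocks in the upright tin; tray flat on the bench; inner lid seated (8 mm, 0.06 rad), not touched by the fingers; outer lid held still by the fingers, level within 0.2 rad, within 60 mm of the tin's axis, its origin over 83 mm above the inner lid's, touching neither tin nor inner lid (horizontal distance between each of block0, block1, block2, block3, outer_lid and tin below 0.06 m and z of block0 in the frame of tin between -0.005 and 0.07 m and z of block1 in the frame of tin between -0.005 and 0.07 m and z of block2 in the frame of tin between -0.005 and 0.07 m and z of block3 in the frame of tin between -0.005 and 0.07 m and horizontal distance between inner_lid and tin below 0.008 m and z of inner_lid in the frame of tin between 0.068 and 0.078 m and angle between inner_lid's own z axis and vertical below 0.06 rad and height (world z) of each of tray, tin below 0.006 m and angle between each of tray, tin's own z axis and vertical below 0.05 rad and z of outer_lid in the frame of inner_lid above 0.083 m and angle between outer_lid's own z axis and vertical below 0.2 rad and linear speed of each of outer_lid, inner_lid below 0.03 m/s and contact force between outer_lid and the fingers above 1 N and contact force between outer_lid and inner_lid below 0.2 N and contact force between outer_lid and tin below 0.2 N and contact force between inner_lid and the fingers below 0.2 N); the arm keeps its last pose, push and grip.
It fails at once if the outer lid is taken off the inner lid while the inner lid is not seated level on the tin (z of outer_lid in the frame of inner_lid above 0.028 m and not (horizontal distance between inner_lid and tin below 0.008 m and z of inner_lid in the frame of tin between 0.068 and 0.078 m and angle between inner_lid's own z axis and vertical below 0.06 rad)).
It fails at once if the lids are dropped onto the tin (inner lid faster than 0.5 m/s just above its seat) (horizontal distance between inner_lid and tin below 0.05 m and z of inner_lid in the frame of tin below 0.11 m and linear speed of inner_lid above 0.5 m/s).
It fails at once if the inner lid is knocked (faster than 0.2 m/s) after the outer lid has left it (z of outer_lid in the frame of inner_lid above 0.028 m and linear speed of inner_lid above 0.2 m/s).
It fails at once if the tin is pushed more than 50 mm from its place or tipped over (distance of tin from where it was at the start of the episode above 0.05 m or angle between tin's own z axis and vertical above 0.4 rad).
It fails at once if a bystander is moved more than 40 mm (distance of any of tape_roll, screwdriver, wrench, jar, mug, carton from where it was at the start of the episode above 0.04 m).
It also fails if it takes over 64 s, if anything falls off the work surface, if the arm or the gripper's body presses on something with over 40 N, if the wrist force passes 120 N, or if a joint passes its speed limit or range.

## Robot

A 7-joint arm with a two-finger parallel gripper is mounted at the origin on the work surface. World frame = base frame: x ahead of the robot, y to its left, z up, the work surface at z = 0. Lengths are in m, angles in rad, forces in N, time in s.
With the tool pointing down it reaches from about 0.4 to 0.85 m from the base axis. Payload 4.5 kg.
Tool frame: the origin (TCP) lies midway between the tips of the shut fingers; the grasp point (between the pads) lies env.hold_point_z behind it (env.hold_point_z is the distance from the TCP to the grasp point, in m); z points along the fingers, y is the line along which they close (so a half turn about z gives the same grasp; the last joint's range is limited). The gripper opens to 88 mm and grips with 3 to 60 N. Pads are 18 mm wide; open, the fingers measure 123 mm over their backs; the gripper's body (75 mm by 187 mm) begins 45 mm behind the grasp point.
Start: joints at [-1.286, 0.689, -0.195, 1.565, 0.157, 0.902, -0.215], TCP at [0.155, 0.605, 0.239] pointing down, gripper open.
Joint ranges: [-3.01, 3.01], [-0.46, 2.08], [-1.47, 1.51], [0.13, 2.56], [-1, 4.14], [0.04, 2.09], [-2.66, 2.66]. Speed limits (rad/s): [2.57, 2.57, 3.14, 3.14, 3.14, 3.14, 3.14].

## Interface

Orientations are given as a unit quaternion [w, x, y, z].
In Python, from station import env gives the robot as it stands.
- The arm moves only by the tool arm_command, never from a script. Its arguments are lists of equal length, an entry for each row: "dp": the shift along the tool's x, y, z scaled (see below), a list of three; "rotation": the turn, a rotation vector about the tool's x, y, z scaled (see below), a list of three. A call has 1 to 10 rows; each row shifts and turns the commanded pose from where the row before left it, along the tool's axes as they then stand; what a row does not reach is not made up. The controller multiplies each number of a shift by 0.02 m and each number of a turn by 0.08 rad. A row lasts 1/8 s, in which the tool goes at most 62.5 mm and 10.7 degrees, less where a joint would pass 70% of its speed; a pose out of reach is approached as far as the arm can. A call with a number of a shift or a turn outside -1 to 1 is refused whole. A call with a gripper value outside its range is refused whole. "jaw" is the closure, from -1 (fully open) to 1 (shut), set as the call begins (left out, the last holds). The fingers move at their own pace and stop on an object; "squeeze" is the grip in N (left out, the last holds). Time passes only in rows, so rows that do not move let the fingers close. It gives the time, the measured TCP pose, the force, the opening and the grip force at its end, in the units of the state.
- env.get_obs(): the state, without advancing time (a new reading comes with each control period).
- env.capture(name): name is "scene" or "top" or "wrist"; returns the picture (480x640x3 uint8, red, green, blue); there is no depth.
- env.camera_params(name): a dict with "fx", "fy", "cx", "cy" (pixels), "k1" (the pictures are not rectified: a ray, as slopes to the right and down, at radius r is drawn at 1 + k1 r^2 times it, then the intrinsics apply), "R" (3x3) and "t" (3): a world point X has camera coordinates R X + t. Camera axes: x right, y down, z forward; pixel columns grow to the right and rows downward; lengths in m; the calibration is good to about 2 mm. A picture is of the moment at which its call begins: read the wrist's pose just before it. camera_params takes no time and is no camera call; for the wrist camera it gives the pose at the moment of the call.
- env.close_job(): hands the job in; it is judged then, once.
The state is a dict: "time_s": time; "q": joint angles; "dq": joint speeds; "effort": joint torques, N m; "tcp_pos": TCP position; "eef_rot": TCP orientation; "contact_force": force on the tool from outside, world axes, zero at the start; "torque": the same for the moment, N m; "width": finger opening in m; "grip_force": force on a finger pad.
Only numpy, scipy, OpenCV 4.12 (cv2) and the standard library are available. Lean on these libraries where they do the work, as an engineer would, in place of code of your own. Each camera call takes 0.05 s, during which the arm holds its last target. There are 200 camera calls.

## Working session

There is one attempt and no reset: what is moved stays moved. The work goes in short steps, Python scripts to look and compute and a tool call to move; the robot and the scene stay as the last step left them, time stands still between calls to the robot, and variables do not carry over. Pictures are saved under pics/ and viewed, at most 10 in all, crops included, and the job is handed in when it is done.

Besides the shell and the picture viewer there is one more tool, called after "Request:" by a JSON object that holds its "fn" and its "kwargs", one argument or row to a line. arm_command: Moves the arm, as the interface text tells. Its arguments: {"type":"object","properties":{"dp":{"type":"array","items":{"type":"array","items":{"type":"number"}}},"rotation":{"type":"array","items":{"type":"array","items":{"type":"number"}}},"jaw":{"type":"number"},"squeeze":{"type":"number"}},"required":["dp","rotation"]}

```bash
ls; mkdir -p pics; cat > h.py <<'E'
import numpy as np, cv2
from station import env
def save(n,f):
    im=env.capture(n); cv2.imwrite('pics/'+f,im[:,:,::-1]); return im
def ray(n,uv,P=None):
    P=P or env.camera_params(n); a=np.array([(uv[0]-P['cx'])/P['fx'],(uv[1]-P['cy'])/P['fy']])
    d=a.copy()
    for _ in range(20): d=a/(1+P['k1']*(d@d))
    R=np.array(P['R']);t=np.array(P['t']); return -R.T@t, R.T@np.array([d[0],d[1],1])
def onz(n,uv,z,P=None):
    o,d=ray(n,uv,P); return o+d*(z-o[2])/d[2]
def proj(n,X,P=None):
    P=P or env.camera_params(n); c=np.array(P['R'])@np.array(X)+np.array(P['t']); s=c[:2]/c[2]; s=s*(1+P['k1']*(s@s))
    return np.array([P['fx']*s[0]+P['cx'],P['fy']*s[1]+P['cy']])
E
python3 - <<'E'
from h import *
print(env.get_obs(), env.hold_point_z)
for n in('top','scene'): save(n,n+'0.png'); print(env.camera_params(n))
E
```

```text
pics
{'time_s': 0.0, 'q': array([-1.28623138,  0.68994126, -0.19452697,  1.56636645,  0.15731274,
        0.90250705, -0.21508982]), 'dq': array([ 0.00130681,  0.00043465,  0.00062896, -0.00082359, -0.0003871 ,
        0.00019929,  0.00087792]), 'effort': array([ 6.08460005e-05, -5.27553248e+01, -1.26655228e+00, -1.53417850e+01,
       -5.25407272e-02,  6.70264038e-03,  1.85499648e-04]), 'tcp_pos': array([0.15497676, 0.60481596, 0.23793106]), 'eef_rot': array([-4.38783720e-05,  1.24996976e-01,  9.92156702e-01, -9.12963103e-04]), 'contact_force': array([ 0.22668226,  0.82103738, -0.26403166]), 'torque': array([-0.00843907,  0.02318966,  0.02935056]), 'grip_force': 0.0, 'width': 0.08836392954803542} 0.0187
{'fx': 455.83365693075586, 'fy': 455.83365693075586, 'cx': 318.1750016476257, 'cy': 239.68439891680285, 'k1': 0.03890591427559012, 'R': array([[-0.02390883, -0.9995588 , -0.01762323],
       [-0.99625997,  0.02528666, -0.08262355],
       [ 0.08303273,  0.01558188, -0.996425  ]]), 't': array([0.05337288, 0.56830613, 0.86174965])}
{'fx': 516.7852124853893, 'fy': 516.7852124853893, 'cx': 320.76752969812736, 'cy': 241.8712102197096, 'k1': -0.01316769628817413, 'R': array([[-0.02527912,  0.99962294, -0.01072145],
       [ 0.63695618,  0.00783991, -0.77086015],
       [-0.77048543, -0.02631576, -0.63691419]]), 't': array([-0.03758278, -0.30141665,  1.47631947])}
```

View pics/top0.png

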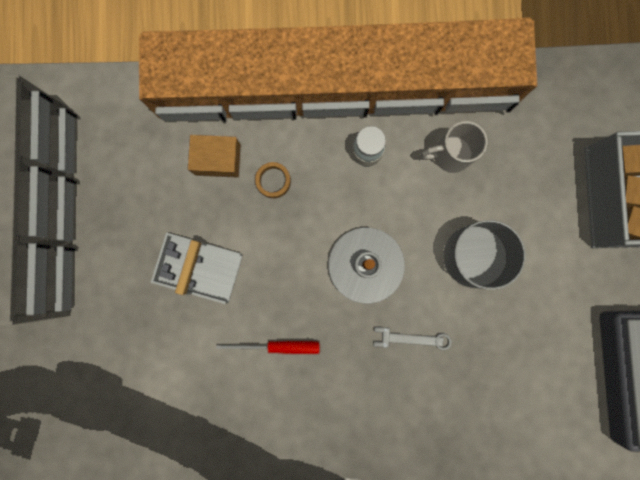

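View pics/scene0.png

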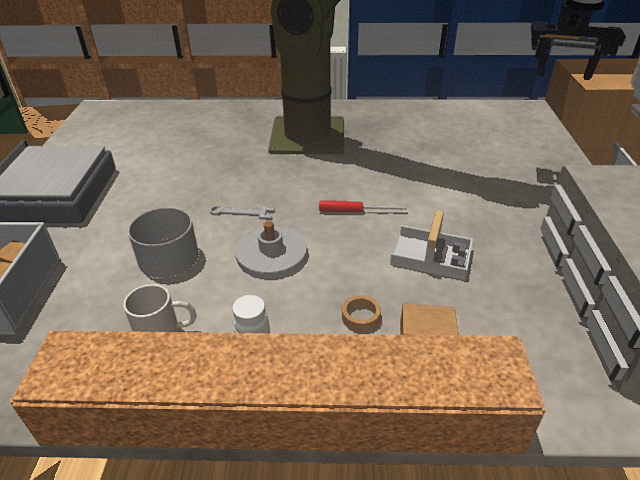

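The top view shows the tray at about (197,267) with its open front to the right, the bar at (187,265) and the blocks at the back left. The lids are at (366,264), the knob at (368,265) and the tin at (487,254). The scene view confirms this layout.

```bash
cat > m.py <<'E'
from h import *
im=cv2.imread('pics/top0.png'); hsv=cv2.cvtColor(im,cv2.COLOR_BGR2HSV)
def comp(mask,seed):
    n,l,s,c=cv2.connectedComponentsWithStats(mask.astype('uint8')); 
    k=min(range(1,n),key=lambda i:np.hypot(*(c[i]-seed))+(1e3 if s[i,4]<12 else 0)); return l==k,s[k],c[k]
org=(hsv[...,1]>90)&(hsv[...,0]<30)
for nm,sd in(('bar',(187,265)),('knob',(368,265))):
    m,s,c=comp(org,sd); print(nm,s,c)
    pts=np.argwhere(m)[:,::-1].astype(np.float32); print(cv2.boxPoints(cv2.minAreaRect(pts)))
    z=.084 if nm=='bar' else .082
    print(onz('top',c,z))
a=cv2.resize(im[225:310,145:250],None,fx=5,fy=5,interpolation=cv2.INTER_CUBIC)[:, :400]
a=cv2.resize(im[225:310,145:250],(525,425),interpolation=cv2.INTER_CUBIC)
b=cv2.resize(im[215:315,320:530],(525,250)[0:2],interpolation=cv2.INTER_CUBIC)
b=cv2.resize(b,(357,170))
cv2.imwrite('pics/c1.png',np.vstack([a,np.pad(b,((0,0),(0,168),(0,0)))]))
E
python3 m.py
```

```text
bar [175 240  26  55 589] [187.67232598 267.5942275 ]
[[174.2292  292.44083]
 [191.17128 238.79094]
 [201.79597 242.14609]
 [184.8539  295.79596]]
[0.51989034 0.27514118 0.084     ]
knob [363 259  13  11 108] [368.83333333 263.86111111]
[[361.40002 261.80005]
 [371.80005 256.60004]
 [376.40002 265.80005]
 [366.      271.00006]]
[ 0.51857252 -0.05182402  0.082     ]
```

View pics/c1.png

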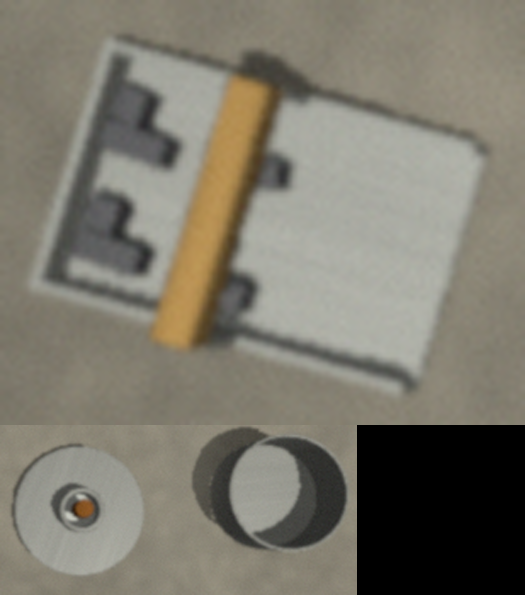

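The crop shows two blocks at the back wall and two partly under the bar. The bar lies along the tray's y axis, and the open front edge runs from about (242,255) to (226,303) in full-image pixels.

```bash
cat >> h.py <<'E'
from scipy.spatial.transform import Rotation as Ro
def Rt(o=None):
    o=o or env.get_obs(); w,x,y,z=o['eef_rot']; return Ro.from_quat([x,y,z,w]).as_matrix()
def togo(target,o=None):
    o=o or env.get_obs(); R=Rt(o); return R.T@(np.array(target)-o['tcp_pos'])/.02
E
python3 - <<'E'
from h import *
p=lambda c:(145+c[0]/5,225+c[1]/5)
B1=onz('top',p((110,38)),.028);B2=onz('top',p((35,285)),.028)
F1=onz('top',p((487,150)),.028);F2=onz('top',p((408,392)),.028)
print(B1,B2,F1,F2)
d=(F1+F2-B1-B2)/2;w=(B1+F1-B2-F2)/2
print('len',np.linalg.norm(d),np.linalg.norm(w),'yaw',np.degrees(np.arctan2(d[1],d[0])),np.degrees(np.arctan2(w[1],w[0])),'ctr',(B1+B2+F1+F2)/4)
T=onz('top',(489.6,254.6),.085);print('tin',T)
L=onz('top',(320+78.5/1.7,215+85/1.7),.019);print('lid',L)
# knob via scene
im=cv2.imread('pics/scene0.png');h=cv2.cvtColor(im,cv2.COLOR_BGR2HSV)
m=(h[...,1]>90)&(h[...,0]<30);m[:210]=0;m[245:]=0;m[:,:255]=0;m[:,285:]=0
q=np.argwhere(m)[:,::-1];print(q.min(0),q.max(0),onz('scene',(q[:,0].mean(),q[:,1].min()+2),.082))
P=env.camera_params('wrist');R=np.array(P['R']);print('wristcam',-R.T@P['t'],R, P['fx'])
R=Rt();print(R);print('togo',togo([.52,.27,.2]),'tray yaw vs tool y',np.degrees(np.arctan2(R[1,1],R[0,1])))
E
```

```text
[0.5903435  0.33217978 0.028     ] [0.49565537 0.36048146 0.028     ] [0.54314121 0.18640612 0.028     ] [0.45119868 0.21750516 0.028     ]
len 0.15147434759710354 0.09792784083651401 yaw -107.61119487861059 -17.655206218035765 ctr [0.52008469 0.27414313 0.028     ]
tin [ 0.52994288 -0.26645005  0.085     ]
lid [ 0.51822165 -0.05252165  0.019     ]
[264 221] [274 240] [ 0.51407016 -0.05203958  0.082     ]
wristcam [0.09069195 0.62051411 0.38379702] [[ 0.24829564  0.96868337 -0.00134479]
 [ 0.93667453 -0.23973665  0.25527858]
 [ 0.24696172 -0.06464419 -0.96686661]] 413.1154649793502
[[-9.68725867e-01  2.48133256e-01 -2.85423882e-04]
 [ 2.48133398e-01  9.68724644e-01 -1.54329159e-03]
 [-1.06444820e-04 -1.56584968e-03 -9.99998768e-01]]
togo [-21.83267599 -11.69097482   1.9215936 ] tray yaw vs tool y 75.63290664790792
```

Request:
{"fn": "arm_command", "kwargs": {
  "dp": [
    [-1,-0.54,0],
    [-1,-0.54,0],
    [-1,-0.54,0],
    [-1,-0.54,0],
    [-1,-0.54,0],
    [-1,-0.54,0],
    [-1,-0.54,0],
    [-1,-0.54,0],
    [-1,-0.54,0],
    [-1,-0.54,0]
  ],
  "rotation": [
    [0,0,0.07],
    [0,0,0.07],
    [0,0,0.07],
    [0,0,0.07],
    [0,0,0.07],
    [0,0,0.07],
    [0,0,0.07],
    [0,0,0.07],
    [0,0,0.07],
    [0,0,0.07]
  ],
  "jaw": -1,
  "squeeze": 50
}}

```text
time_s: 1.35
tcp_pos: [0.3191, 0.4458, 0.2388]
eef_rot: [0.0, 0.153, 0.988, 0.0]
contact_force: [0.5, 0.4, -0.1]
width: 0.088
grip_force: 0.0
```

Request:
{"fn": "arm_command", "kwargs": {
  "dp": [
    [-1,-0.5,0.2],
    [-1,-0.5,0.2],
    [-1,-0.5,0.2],
    [-1,-0.5,0.2],
    [-1,-0.5,0.2],
    [-1,-0.5,0.2],
    [-1,-0.5,0.2],
    [-1,-0.5,0.2],
    [-1,-0.5,0.2],
    [-1,-0.5,0]
  ],
  "rotation": [
    [0,0,0],
    [0,0,0],
    [0,0,0],
    [0,0,0],
    [0,0,0],
    [0,0,0],
    [0,0,0],
    [0,0,0],
    [0,0,0],
    [0,0,0]
  ]
}}

```text
time_s: 2.6
tcp_pos: [0.4791, 0.2899, 0.2025]
eef_rot: [-0.0, 0.153, 0.988, -0.0]
contact_force: [0.8, -1.4, 0.5]
width: 0.0882
grip_force: 0.0
```

Request:
{"fn": "arm_command", "kwargs": {
  "dp": [
    [-0.5,0,0],
    [0,0,0],
    [0,0,0]
  ],
  "rotation": [
    [0,0,0],
    [0,0,0],
    [0,0,0]
  ]
}}

```text
time_s: 2.98
tcp_pos: [0.4873, 0.2893, 0.2028]
eef_rot: [-0.0, 0.152, 0.988, 0.0]
contact_force: [-0.3, 0.7, -0.3]
width: 0.0882
grip_force: 0.0
```

```bash
python3 - <<'E'
from h import *
import pickle
o=env.get_obs();P=env.camera_params('wrist');pickle.dump(P,open('w1.pkl','wb'))
im=save('wrist','w1.png');print(o['tcp_pos'],o['time_s'],proj('wrist',[.52,.274,.084],P),proj('wrist',[.52,.274,.0],P))
h=cv2.cvtColor(im,cv2.COLOR_RGB2HSV);m=((h[...,1]>90)&(h[...,0]<30)).astype('uint8')
n,l,s,c=cv2.connectedComponentsWithStats(m)
for k in range(1,n):
  if s[k,4]>500:
    r=cv2.boxPoints(cv2.minAreaRect(np.argwhere(l==k)[:,::-1].astype(np.float32)));print(s[k],r.tolist(),[onz('wrist',q,.084,P)[:2].round(4).tolist() for q in r])
E
```

```text
[0.48725977 0.28931721 0.20278736] 2.975 [317.30241831 279.13458894] [318.44611624 244.64733359]
[   0  106  111   61 3497] [[-8.963333129882812, 138.9248809814453], [102.63143157958984, 100.56419372558594], [113.44889068603516, 132.03318786621094], [1.8541259765625, 170.3938751220703]] [[0.3625, 0.0972], [0.3663, 0.1812], [0.3865, 0.1802], [0.3838, 0.0951]]
[312 303  21  37 565] [[312.0, 303.0], [332.0, 303.0], [332.0, 339.0], [312.0, 339.0]] [[0.5358, 0.2651], [0.5399, 0.2784], [0.5667, 0.2701], [0.5624, 0.2565]]
[  30  317   51   81 1997] [[24.82149887084961, 393.9757080078125], [35.8417854309082, 313.1602783203125], [82.11764526367188, 319.47064208984375], [71.09736633300781, 400.28607177734375]] [[0.5445, 0.0239], [0.4847, 0.0692], [0.4993, 0.1017], [0.5596, 0.0596]]
[ 566  317   51   81 1972] [[564.258544921875, 319.6751708984375], [610.7042236328125, 314.39727783203125], [619.7838134765625, 394.29730224609375], [573.338134765625, 399.5751953125]] [[0.6048, 0.4349], [0.6124, 0.4701], [0.6861, 0.4714], [0.677, 0.4334]]
[ 282  409  358   22 2104] [[281.7532958984375, 414.6425476074219], [638.9984741210938, 408.9036560058594], [639.2769165039062, 426.2365417480469], [282.03173828125, 431.9754333496094]] [[0.6172, 0.2145], [0.707, 0.4868], [0.7252, 0.4864], [0.6326, 0.2093]]
[200 411  63  20 872] [[200.0, 430.0], [200.0, 411.0], [262.0, 411.0], [262.0, 430.0]] [[0.6126, 0.1483], [0.5961, 0.1554], [0.6096, 0.2012], [0.6263, 0.195]]
```

View pics/w1.png

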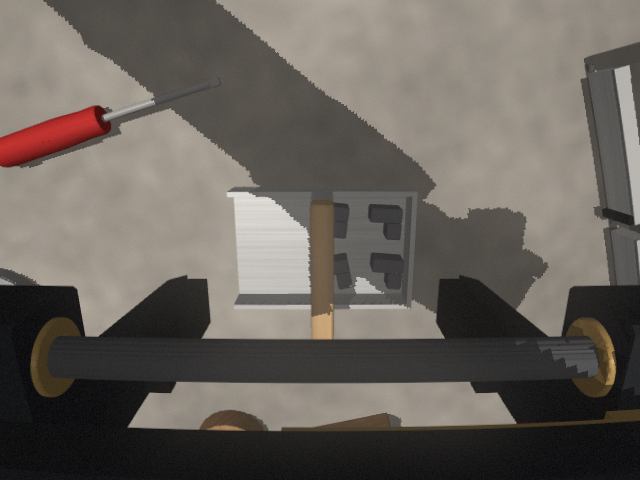

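The wrist view shows the bar at columns 311–333, parallel to the image's vertical. The tray wall-top corners are near (228,191), (417,192), (411,307) and (234,307), and the blocks are to the right.

```bash
python3 - <<'E'
from h import *
import pickle
P=pickle.load(open('w1.pkl','rb'));o=env.get_obs();R=Rt(o)
im=cv2.imread('pics/w1.png');
h=cv2.cvtColor(im,cv2.COLOR_BGR2HSV)
for r in (210,230,250,270,290,310,330):
    c=np.where((h[r,295:350,1]>70))[0]+295; 
    a=onz('wrist',(c.min()-.5,r),.084,P);b=onz('wrist',(c.max()+.5,r),.084,P);print(r,c.min(),c.max(),((a+b)/2)[:2].round(4),np.linalg.norm(a-b).round(4), (R.T@((a+b)/2-o['tcp_pos']))[:2].round(4))
C=[onz('wrist',q,.028,P) for q in((228,191),(417,192),(411,307),(234,307))]
print(np.mean(C,0),[ (R.T@(c-o['tcp_pos']))[:2].round(4).tolist() for c in C])
print(np.degrees(np.arctan2(R[1,1],R[0,1])),o['tcp_pos'])
E
```

```text
210 310 333 [0.475  0.2912] 0.0157 [ 0.0121 -0.0019]
230 311 333 [0.488  0.2875] 0.0152 [-0.0014 -0.0016]
250 311 333 [0.5011 0.2833] 0.0154 [-0.0152 -0.0016]
270 311 333 [0.5147 0.2791] 0.0156 [-0.0294 -0.0016]
290 312 332 [0.5286 0.2747] 0.0145 [-0.044  -0.0016]
310 312 332 [0.5429 0.2701] 0.0147 [-0.059  -0.0017]
330 312 332 [0.5577 0.2655] 0.0149 [-0.0745 -0.0017]
[0.51883666 0.27812326 0.028     ] [[0.016, -0.0755], [0.0151, 0.073], [-0.083, 0.0737], [-0.0829, -0.0763]]
72.52589032388278 [0.48718529 0.28933975 0.2027716 ]
```

Request:
{"fn": "arm_command", "kwargs": {
  "dp": [
    [-0.85,-0.04,0.5],
    [-0.85,-0.04,1],
    [0,0,1],
    [0,0,1],
    [0,0,1],
    [0,0,1],
    [0,0,1],
    [0,0,0.9],
    [0,0,0],
    [0,0,0]
  ],
  "rotation": [
    [0,0,0],
    [0,0,0],
    [0,0,0],
    [0,0,0],
    [0,0,0],
    [0,0,0],
    [0,0,0],
    [0,0,0],
    [0,0,0],
    [0,0,0]
  ]
}}

```text
time_s: 4.28
tcp_pos: [0.5205, 0.2767, 0.055]
eef_rot: [0.0, 0.153, 0.988, 0.0]
contact_force: [0.0, -0.1, 0.3]
width: 0.0881
grip_force: 0.0
```

Request:
{"fn": "arm_command", "kwargs": {
  "dp": [
    [0,0,0],
    [0,0,0],
    [0,0,0],
    [0,0,0],
    [0,0,0],
    [0,0,0]
  ],
  "rotation": [
    [0,0,0],
    [0,0,0],
    [0,0,0],
    [0,0,0],
    [0,0,0],
    [0,0,0]
  ],
  "jaw": 1,
  "squeeze": 45
}}

```text
time_s: 5.03
tcp_pos: [0.52, 0.2765, 0.0547]
eef_rot: [-0.0, 0.153, 0.988, 0.0]
contact_force: [0.3, 0.5, 0.2]
width: 0.0302
grip_force: 0.0
```

Request:
{"fn": "arm_command", "kwargs": {
  "dp": [
    [0,0,0],
    [0,0,0],
    [0,0,0],
    [0,0,0],
    [0,0,-0.3],
    [0,0,-0.6],
    [0,0,-0.8],
    [0,0,-0.8],
    [0,0,-0.8],
    [0,0,-0.8]
  ],
  "rotation": [
    [0,0,0],
    [0,0,0],
    [0,0,0],
    [0,0,0],
    [0,0,0],
    [0,0,0],
    [0,0,0],
    [0,0,0],
    [0,0,0],
    [0,0,0]
  ]
}}

```text
time_s: 6.28
tcp_pos: [0.52, 0.2766, 0.1381]
eef_rot: [0.0, 0.153, 0.988, 0.0]
contact_force: [0.2, 0.2, -3.7]
width: 0.0156
grip_force: 45.0
```

Request:
{"fn": "arm_command", "kwargs": {
  "dp": [
    [-0.1,-0.3,-0.8],
    [-0.2,-0.5,-0.8],
    [-0.3,-0.7,-0.7],
    [-0.37,-0.9,-0.5],
    [-0.4,-0.95,-0.2],
    [-0.4,-0.95,0],
    [-0.4,-0.95,0],
    [-0.4,-0.95,0],
    [-0.4,-0.95,0],
    [-0.4,-0.95,0]
  ],
  "rotation": [
    [0,0,0],
    [0,0,0],
    [0,0,0],
    [0,0,0],
    [0,0,0],
    [0,0,0],
    [0,0,0],
    [0,0,0],
    [0,0,0],
    [0,0,0]
  ]
}}

```text
time_s: 7.52
tcp_pos: [0.535, 0.0997, 0.1964]
eef_rot: [-0.0, 0.153, 0.988, -0.0]
contact_force: [0.3, 0.8, -3.1]
width: 0.0152
grip_force: 45.0
```

Request:
{"fn": "arm_command", "kwargs": {
  "dp": [
    [-0.4,-0.95,0],
    [-0.4,-0.95,0],
    [-0.4,-0.95,0],
    [-0.4,-0.95,0],
    [-0.4,-0.95,0],
    [-0.4,-0.95,0],
    [-0.4,-0.95,0],
    [-0.4,-0.95,0],
    [-0.4,-0.95,0],
    [-0.4,-0.95,0]
  ],
  "rotation": [
    [0,0,0],
    [0,0,0],
    [0,0,0],
    [0,0,0],
    [0,0,0],
    [0,0,0],
    [0,0,0],
    [0,0,0],
    [0,0,0],
    [0,0,0]
  ]
}}

```text
time_s: 8.78
tcp_pos: [0.5536, -0.1053, 0.1964]
eef_rot: [-0.0, 0.153, 0.988, -0.0]
contact_force: [0.2, -0.3, -4.6]
width: 0.0155
grip_force: 45.0
```

Request:
{"fn": "arm_command", "kwargs": {
  "dp": [
    [-0.35,-0.8,0],
    [-0.3,-0.6,0],
    [-0.2,-0.4,0],
    [-0.1,-0.2,0],
    [0,0,0]
  ],
  "rotation": [
    [0,0,0],
    [0,0,0],
    [0,0,0],
    [0,0,0],
    [0,0,0]
  ]
}}

```text
time_s: 9.4
tcp_pos: [0.5603, -0.1472, 0.1967]
eef_rot: [-0.0, 0.153, 0.988, 0.0]
contact_force: [0.4, -0.1, -2.7]
width: 0.0155
grip_force: 45.0
```

```bash
python3 - <<'E'
from h import *
im=save('top','t2.png');o=env.get_obs();R=Rt(o);print(o['tcp_pos'],o['q'])
def lip(o,R): return o['tcp_pos']+R@np.array([0,-.075,.0503])
print('lip',lip(o,R),np.degrees(np.arctan2(R[1,1],R[0,1])))
# tin rim fit: top0 edges
g=cv2.imread('pics/top0.png',0);P=env.camera_params('top')
c0=np.array([.530,-.266])
best=[]
gx=cv2.GaussianBlur(g,(0,0),1).astype(float)
pts=[]
for a in np.arange(0,2*np.pi,.05):
    rs=np.arange(.050,.075,.0005);v=[]
    for r in rs:
        u=proj('top',[c0[0]+r*np.cos(a),c0[1]+r*np.sin(a),.085],P);v.append(cv2.getRectSubPix(gx.astype(np.float32),(1,1),tuple(map(float,u)))[0,0])
    v=np.array(v);k=np.argmin(np.diff(v)); k2=np.argmax(v); best.append((np.degrees(a),rs[k2],v[k2]))
    pts.append([c0[0]+rs[k2]*np.cos(a),c0[1]+rs[k2]*np.sin(a)])
pts=np.array(pts);A=np.c_[2*pts,np.ones(len(pts))]
w=np.ones(len(pts),bool)
for _ in range(6):
    s=np.linalg.lstsq(A[w],(pts[w]**2).sum(1),rcond=None)[0];rr=np.hypot(*(pts-s[:2]).T);rad=np.sqrt(s[2]+s[:2]@s[:2]);w=abs(rr-rad)<.002
    print(s[:2],rad,w.sum())
cv2.imwrite('pics/t2c.png',cv2.resize(im[180:340,380:600][:,:,::-1],None,fx=3,fy=3))
E
```

```text
[ 0.56026914 -0.14672343  0.19669512] [ 0.35699342  0.69156152 -0.3079484   1.74721231  0.28746347  0.74736767
  1.16799673]
lip [ 0.53767514 -0.21820948  0.14635284] 72.46994009481227
[ 0.52884125 -0.27513038] 0.06367318250198373 17
[ 0.52787738 -0.27617406] 0.06352296122801397 19
[ 0.52764491 -0.27671397] 0.06328544900625173 20
[ 0.52775967 -0.27690106] 0.06312103952322985 24
[ 0.52781597 -0.27740105] 0.06267886870183846 38
[ 0.52760357 -0.27783818] 0.0622857149907467 42
```

View pics/t2c.png

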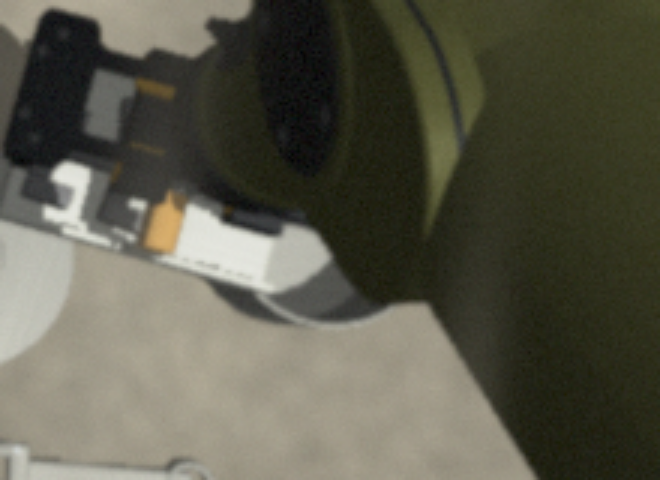

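The tray is over the near side of the tin with the blocks still in it. I need a better fix on the tin.

```bash
python3 - <<'E'
from h import *
g=cv2.imread('pics/top0.png',0)
print(g[254,440:532].tolist());print(g[210:300,490].tolist())
s=cv2.imread('pics/scene0.png',0)
print(s[229,120:210].tolist()); print(s[200:285,164].tolist())
for y in(-.266,-.278): print(y,proj('top',[.529,y-.062,.085]),proj('top',[.529,y+.062,.085]),proj('scene',[.529,y-.062,.085]),proj('scene',[.529,y+.062,.085]))
E
```

```text
[79, 76, 78, 78, 65, 60, 59, 55, 53, 50, 52, 54, 52, 51, 69, 114, 138, 149, 157, 155, 155, 155, 155, 154, 155, 156, 155, 155, 157, 159, 156, 156, 156, 154, 156, 159, 156, 156, 154, 155, 154, 155, 153, 153, 153, 154, 153, 151, 149, 154, 152, 149, 145, 149, 146, 127, 89, 70, 71, 72, 68, 72, 66, 71, 69, 65, 51, 44, 46, 44, 46, 50, 46, 45, 44, 45, 46, 45, 43, 46, 50, 50, 53, 81, 124, 138, 135, 137, 139, 136, 139, 140]
[137, 136, 134, 136, 138, 136, 134, 134, 133, 133, 134, 133, 94, 65, 58, 57, 57, 55, 55, 60, 69, 92, 122, 144, 148, 150, 152, 152, 148, 150, 151, 150, 149, 147, 153, 153, 152, 150, 151, 151, 152, 151, 154, 154, 152, 150, 153, 150, 152, 155, 156, 154, 153, 148, 138, 122, 104, 84, 72, 71, 71, 69, 71, 67, 74, 73, 64, 68, 71, 67, 71, 70, 65, 57, 51, 49, 60, 100, 126, 136, 130, 126, 128, 126, 128, 129, 130, 132, 131, 131]
[166, 168, 169, 173, 176, 178, 176, 177, 174, 142, 52, 62, 68, 71, 66, 68, 71, 70, 73, 70, 75, 72, 73, 77, 75, 69, 79, 77, 75, 78, 83, 75, 84, 78, 81, 81, 81, 82, 80, 81, 79, 85, 84, 82, 83, 88, 91, 87, 81, 87, 86, 86, 87, 88, 85, 83, 84, 87, 86, 88, 82, 85, 82, 83, 82, 81, 78, 123, 148, 109, 68, 67, 61, 97, 157, 170, 163, 166, 168, 168, 167, 170, 170, 177, 174, 173, 175, 177, 177, 173]
[169, 161, 157, 157, 157, 157, 157, 163, 120, 80, 86, 88, 91, 86, 84, 85, 86, 83, 91, 84, 84, 89, 84, 85, 85, 84, 81, 89, 79, 83, 81, 81, 80, 81, 89, 84, 81, 82, 83, 76, 78, 78, 91, 139, 112, 77, 85, 78, 85, 83, 84, 87, 85, 83, 84, 83, 81, 82, 80, 89, 83, 83, 83, 84, 83, 82, 90, 80, 82, 86, 86, 81, 88, 84, 86, 85, 79, 94, 84, 85, 80, 81, 82, 72, 165]
-0.266 [524.89128416 254.30760612] [454.17011246 255.96279828] [129.32695569 225.45595445] [191.27536888 225.87931214]
-0.278 [531.80627982 254.14758698] [460.96136486 255.80235183] [123.36338319 225.41550594] [185.25540151 225.83791747]
```

Request:
{"fn": "arm_command", "kwargs": {
  "dp": [
    [0,-0.2,0.3],
    [0,-0.4,0.5],
    [0,-0.4,0.6],
    [0,-0.3,0.5],
    [0,0,0],
    [0,-0.1,-0.15],
    [0,-0.1,-0.15],
    [0,-0.1,-0.15],
    [0,-0.1,-0.15],
    [0,-0.1,-0.15]
  ],
  "rotation": [
    [0,0,0],
    [0,0,0],
    [0,0,0],
    [0,0,0],
    [0,0,0],
    [-0.5,0,0],
    [-0.5,0,0],
    [-0.5,0,0],
    [-0.5,0,0],
    [-0.5,0,0]
  ]
}}

```text
time_s: 10.7
tcp_pos: [0.5494, -0.1829, 0.1733]
eef_rot: [0.016, 0.152, 0.983, 0.099]
contact_force: [0.2, -0.3, -3.8]
width: 0.0157
grip_force: 45.0
```

```bash
python3 - <<'E'
from h import *
o=env.get_obs();R=Rt(o);print('lip',o['tcp_pos']+R@np.array([0,-.075,.0503]),np.degrees(np.arccos(-R[2,2])),o['q'])
E
```

```text
lip [ 0.53028419 -0.24340955  0.10903146] 11.526272955673583 [ 0.62817383  0.76151994 -0.4779624   1.7544983   0.19340872  0.68544027
  1.38525666]
```

Request:
{"fn": "arm_command", "kwargs": {
  "dp": [
    [-0.1,-0.1,-0.15],
    [-0.1,-0.1,-0.15],
    [-0.1,-0.1,-0.15],
    [0,-0.06,-0.1],
    [0,-0.06,-0.1],
    [0,-0.06,-0.1],
    [0,-0.06,-0.1],
    [0,-0.06,-0.1],
    [0,-0.06,-0.1],
    [0,-0.06,-0.1]
  ],
  "rotation": [
    [-0.5,0,0],
    [-0.5,0,0],
    [-0.5,0,0],
    [-0.35,0,0],
    [-0.35,0,0],
    [-0.35,0,0],
    [-0.35,0,0],
    [-0.35,0,0],
    [-0.35,0,0],
    [-0.35,0,0]
  ]
}}

```text
time_s: 11.95
tcp_pos: [0.5484, -0.205, 0.1898]
eef_rot: [0.039, 0.148, 0.955, 0.253]
contact_force: [-0.2, -1.0, -2.4]
width: 0.0155
grip_force: 45.0
```

```bash
python3 - <<'E'
from h import *
o=env.get_obs();R=Rt(o);print('lip',o['tcp_pos']+R@np.array([0,-.075,.0503]),np.degrees(np.arccos(-R[2,2])),o['q'])
a=save('scene','s3.png');b=save('wrist','w3.png')
cv2.imwrite('pics/s3c.png',np.hstack([cv2.resize(a[130:300,90:290],(400,340)),cv2.resize(b,(400,340))])[:,:,::-1])
E
```

```text
lip [ 0.53624869 -0.24344452  0.10897168] 29.66883128897753 [ 0.93412549  0.88113057 -0.72435534  1.66187449  0.03005071  0.79907147
  1.64833169]
```

View pics/s3c.png

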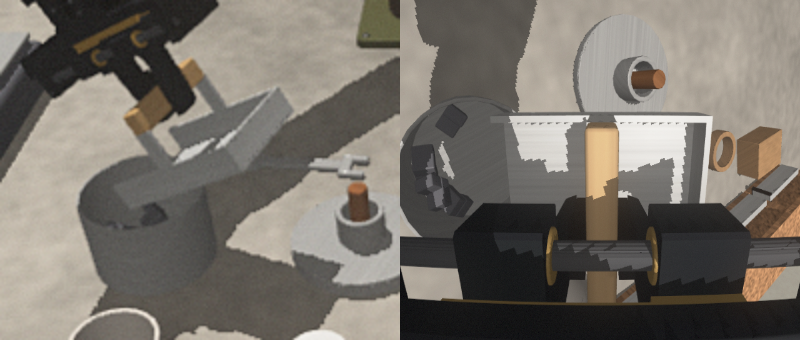

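The scene and wrist views show the tray tipped over the tin. Dark blocks lie in the tin around (430,185) and (452,120), and the visible part of the tray is empty. I'll tip it a little more to be sure.

Request:
{"fn": "arm_command", "kwargs": {
  "dp": [
    [0,-0.08,-0.12],
    [0,-0.08,-0.12],
    [0,-0.08,-0.12],
    [0,-0.08,-0.12],
    [0,0,0],
    [0,0,0],
    [0,0,0]
  ],
  "rotation": [
    [-0.4,0,0],
    [-0.4,0,0],
    [-0.4,0,0],
    [-0.4,0,0],
    [0,0,0],
    [0,0,0],
    [0,0,0]
  ]
}}

```text
time_s: 12.92
tcp_pos: [0.5454, -0.2143, 0.1947]
eef_rot: [0.048, 0.144, 0.938, 0.313]
contact_force: [0.2, 0.5, -2.3]
width: 0.0154
grip_force: 45.0
```

```bash
python3 - <<'E'
from h import *
o=env.get_obs();print(o['contact_force'],o['q'])
b=save('wrist','w4.png')
cv2.imwrite('pics/w4c.png',cv2.resize(b[100:340,0:440],(800,436))[:,:,::-1])
E
```

```text
[ 0.21315221  0.47123621 -2.30738818] [ 1.02738504  0.94620003 -0.79897159  1.62171618 -0.02092119  0.85886894
  1.73140373]
```

View pics/w4c.png

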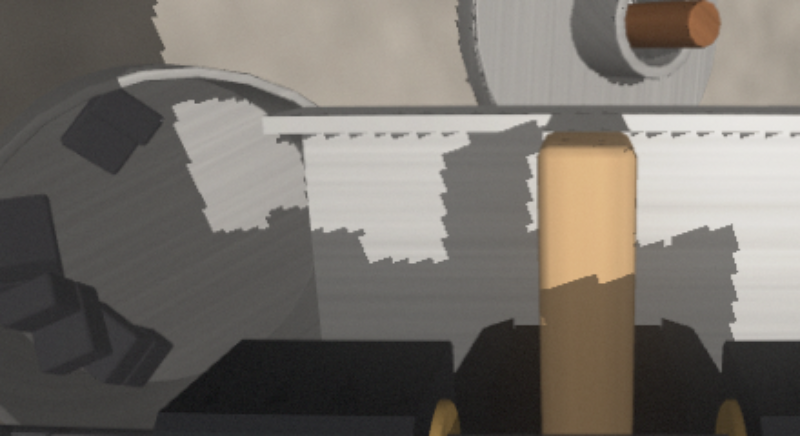

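All four blocks lie in the tin: one at (112,130) and a group near (75,300) in the crop. The wrist force matches the empty tray. Next I level the tray and return it.

Request:
{"fn": "arm_command", "kwargs": {
  "dp": [
    [0,0.5,-0.5],
    [0,0.7,-0.3],
    [0,0.8,-0.1],
    [0,0.9,0],
    [0,0.9,0],
    [0,0.9,0],
    [0,0.9,0],
    [0,0.9,0],
    [0,0.9,0],
    [0,0.9,0]
  ],
  "rotation": [
    [0.8,0,0],
    [0.8,0,0],
    [0.8,0,0],
    [0.8,0,0],
    [0.8,0,0],
    [0.8,0,0],
    [0.8,0,0],
    [0.8,0,0],
    [0.8,0,0],
    [0.8,0,0]
  ]
}}

```text
time_s: 14.22
tcp_pos: [0.5886, -0.0756, 0.2633]
eef_rot: [0.0, 0.152, 0.988, 0.002]
contact_force: [0.8, 0.0, -3.5]
width: 0.0155
grip_force: 45.0
```

```bash
python3 - <<'E'
from h import *
o=env.get_obs();R=Rt(o);print(o['tcp_pos'],R.round(4).tolist(),togo([.52,.2766,.0547],o).round(2), Ro.from_matrix(R.T@Ro.from_quat([.153,.988,0,0]).as_matrix()).as_rotvec()/.08)
E
```

```text
[ 0.58860801 -0.07555285  0.26333085] [[-0.9537, 0.3008, 0.0008], [0.3008, 0.9537, 0.0031], [0.0001, 0.0032, -1.0]] [ 8.57 15.73 10.48] [ 0.04009472 -0.00174406  0.02149964]
```

Request:
{"fn": "arm_command", "kwargs": {
  "dp": [
    [0.5,0.9,0],
    [0.5,0.95,0],
    [0.5,0.95,0],
    [0.5,0.95,0],
    [0.5,0.95,0],
    [0.5,0.95,0],
    [0.5,0.95,0],
    [0.5,0.95,0.4],
    [0.5,0.95,0.8],
    [0.5,0.95,0.8]
  ],
  "rotation": [
    [0.05,0,0],
    [0,0,0],
    [0,0,0],
    [0,0,0],
    [0,0,0],
    [0,0,0],
    [0,0,0],
    [0,0,0],
    [0,0,0],
    [0,0,0]
  ]
}}

```text
time_s: 15.48
tcp_pos: [0.5501, 0.1341, 0.2227]
eef_rot: [0.0, 0.153, 0.988, 0.0]
contact_force: [-0.1, -0.5, -2.4]
width: 0.0153
grip_force: 45.0
```

Request:
{"fn": "arm_command", "kwargs": {
  "dp": [
    [0.6,0.95,0.9],
    [0.6,0.95,0.9],
    [0.6,0.95,0.9],
    [0.6,0.9,0.9],
    [0.6,0.6,0.9],
    [0.4,0.4,0.9],
    [0.2,0,0.5],
    [0,0,0]
  ],
  "rotation": [
    [0,0,0],
    [0,0,0],
    [0,0,0],
    [0,0,0],
    [0,0,0],
    [0,0,0],
    [0,0,0],
    [0,0,0]
  ]
}}

```text
time_s: 16.48
tcp_pos: [0.5099, 0.2448, 0.1045]
eef_rot: [-0.001, 0.153, 0.988, -0.001]
contact_force: [-0.4, -0.6, -2.9]
width: 0.0155
grip_force: 45.0
```

```bash
python3 - <<'E'
from h import *
o=env.get_obs();R=Rt(o);print(o['tcp_pos'],togo([.52,.2766,.0547],o).round(2), Ro.from_matrix(R.T@Ro.from_quat([.153,.988,0,0]).as_matrix()).as_rotvec()/.08)
E
```

```text
[0.50985164 0.24481407 0.10448116] [-0.01  1.67  2.49] [-0.01794251 -0.01114885  0.00803068]
```

Request:
{"fn": "arm_command", "kwargs": {
  "dp": [
    [0,0,0.7],
    [0,0,0.7],
    [0,0,0.5],
    [0,0,0.3],
    [0,0,0.15],
    [0,0,0.1],
    [0,0,0.04],
    [0,0,0]
  ],
  "rotation": [
    [0,0,0],
    [0,0,0],
    [0,0,0],
    [0,0,0],
    [0,0,0],
    [0,0,0],
    [0,0,0],
    [0,0,0]
  ]
}}

```text
time_s: 17.48
tcp_pos: [0.5106, 0.2453, 0.0553]
eef_rot: [0.0, 0.153, 0.988, 0.0]
contact_force: [-0.1, -0.0, -3.1]
width: 0.0157
grip_force: 45.0
```

Request:
{"fn": "arm_command", "kwargs": {
  "dp": [
    [0,0,0],
    [0,0,0],
    [0,0,0],
    [0,0,0],
    [0,0,0],
    [0,0,0],
    [0,0,-0.5],
    [0,0,-1],
    [0,0,-1],
    [0,0,-1]
  ],
  "rotation": [
    [0,0,0],
    [0,0,0],
    [0,0,0],
    [0,0,0],
    [0,0,0],
    [0,0,0],
    [0,0,0],
    [0,0,0],
    [0,0,0],
    [0,0,0]
  ],
  "jaw": -0.4
}}

```text
time_s: 18.73
tcp_pos: [0.5106, 0.2452, 0.1264]
eef_rot: [0.0, 0.153, 0.988, 0.0]
contact_force: [-0.3, -0.0, -0.3]
width: 0.0616
grip_force: 0.0
```

Request:
{"fn": "arm_command", "kwargs": {
  "dp": [
    [0,0,-1],
    [0,0,-1],
    [0,-0.5,-1],
    [0,-1,-1],
    [0,-1,-0.5],
    [0,-1,0],
    [0,-1,0],
    [0,-1,0],
    [0,-1,0],
    [0,-1,0]
  ],
  "rotation": [
    [0,0,0],
    [0,0,0],
    [0,0,0],
    [0,0,0],
    [0,0,0],
    [0,0,0],
    [0,0,0],
    [0,0,0],
    [0,0,0],
    [0,0,0]
  ]
}}

```text
time_s: 19.98
tcp_pos: [0.4647, 0.1009, 0.215]
eef_rot: [-0.0, 0.153, 0.988, -0.0]
contact_force: [-0.4, -0.5, 0.2]
width: 0.0612
grip_force: 0.0
```

```bash
python3 - <<'E'
from h import *
o=env.get_obs();print(o['tcp_pos'],o['q'],togo([.518,-.052,.17],o).round(2))
b=save('top','t5.png')
# lid: circle fit on outer plate rim edge z=.019, knob
h=cv2.cvtColor(b,cv2.COLOR_RGB2HSV);g=cv2.cvtColor(b,cv2.COLOR_RGB2GRAY)
print(g[264,315:415].tolist());print(g[215:312,366].tolist())
cv2.imwrite('pics/t5c.png',cv2.resize(b[210:320,140:360],(660,330))[:,:,::-1])
E
```

```text
[0.4647107  0.10090764 0.21495053] [-0.07771318  0.55139362 -0.35882651  2.02502991  0.32239985  0.619165
  0.61134845] [-4.85 -6.48  2.25]
[161, 162, 161, 163, 162, 157, 163, 162, 164, 161, 154, 138, 104, 111, 145, 165, 176, 175, 175, 175, 173, 173, 173, 175, 178, 181, 179, 179, 178, 180, 180, 179, 181, 179, 178, 153, 108, 90, 83, 95, 128, 158, 157, 127, 113, 109, 90, 61, 46, 73, 97, 104, 104, 104, 109, 112, 116, 113, 116, 105, 93, 75, 75, 116, 155, 168, 171, 180, 186, 186, 185, 186, 182, 184, 186, 187, 188, 187, 188, 186, 188, 188, 185, 185, 186, 187, 185, 183, 181, 167, 157, 158, 159, 159, 161, 165, 161, 164, 163, 161]
[159, 163, 162, 163, 160, 162, 161, 159, 159, 155, 147, 116, 116, 154, 170, 172, 173, 171, 173, 172, 175, 173, 174, 175, 176, 177, 177, 178, 179, 179, 176, 177, 180, 175, 159, 122, 108, 147, 172, 154, 165, 209, 217, 177, 126, 93, 93, 99, 101, 104, 106, 102, 90, 74, 95, 115, 115, 109, 106, 119, 150, 167, 168, 174, 183, 183, 188, 186, 187, 185, 186, 184, 188, 185, 189, 189, 189, 188, 189, 190, 190, 189, 192, 194, 197, 193, 193, 188, 165, 150, 147, 147, 146, 145, 146, 145, 147]
```

View pics/t5c.png

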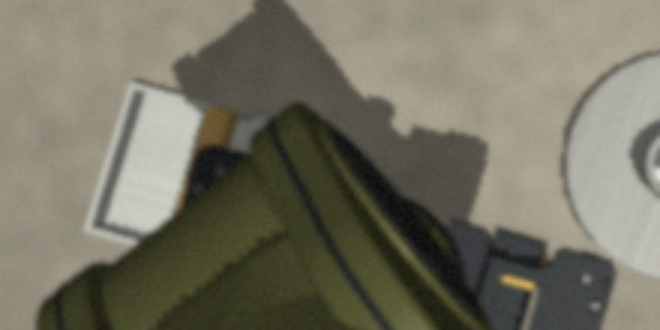

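The tray stands flat and released at the crop's left (about (140,160)). The lids haven't moved.

Request:
{"fn": "arm_command", "kwargs": {
  "dp": [
    [-0.6,-0.9,0.2],
    [-0.6,-0.9,0.2],
    [-0.6,-0.9,0.3],
    [-0.6,-0.9,0.3],
    [-0.6,-0.9,0.3],
    [-0.6,-0.6,0.3],
    [-0.5,-0.3,0.3],
    [-0.2,0,0.2],
    [0,0,0],
    [0,0,0]
  ],
  "rotation": [
    [0,0,0],
    [0,0,0],
    [0,0,0],
    [0,0,0],
    [0,0,0],
    [0,0,0],
    [0,0,0],
    [0,0,0],
    [0,0,0],
    [0,0,0]
  ]
}}

```text
time_s: 21.28
tcp_pos: [0.5144, -0.0258, 0.1732]
eef_rot: [-0.0, 0.152, 0.988, 0.0]
contact_force: [0.1, -0.5, 0.3]
width: 0.0612
grip_force: 0.0
```

```bash
python3 - <<'E'
from h import *
o=env.get_obs();P=env.camera_params('wrist');b=save('wrist','w6.png')
print(o['tcp_pos'],togo([.518,-.052,.056],o).round(2))
h=cv2.cvtColor(b,cv2.COLOR_RGB2HSV);m=((h[...,1]>90)&(h[...,0]<30)).astype('uint8')
u=proj('wrist',[.518,-.052,.082],P);print(u)
n,l,s,c=cv2.connectedComponentsWithStats(m)
for k in range(1,n):
  if s[k,4]>100 and np.hypot(*(c[k]-u))<100: print(s[k],c[k],onz('wrist',c[k],.078,P))
print(onz('top',(366.3,264.9),.019))
E
```

```text
[ 0.51442036 -0.02582332  0.17322664] [-0.57 -1.2   5.86]
[284.91315344 257.34467004]
[268 241  31  30 570] [283.63508772 256.23333333] [ 0.51821696 -0.05327405  0.078     ]
[ 0.5184096  -0.05276709  0.019     ]
```

View pics/w6.png

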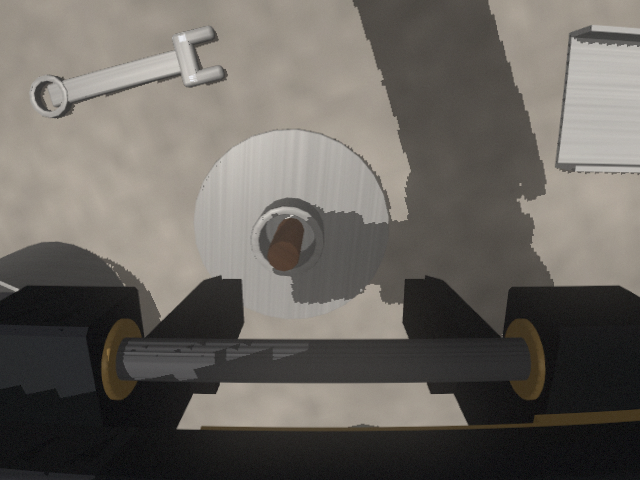

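The wrist view shows the knob top at (284,257) inside the collar at (287,238), which agrees with the top view: knob at (0.5185, −0.053).

Request:
{"fn": "arm_command", "kwargs": {
  "dp": [
    [-0.3,-0.6,0.2],
    [-0.31,-0.63,0.4],
    [0,0,1],
    [0,0,1],
    [0,0,1],
    [0,0,1],
    [0,0,0.8],
    [0,0,0.46],
    [0,0,0],
    [0,0,0]
  ],
  "rotation": [
    [0,0,0],
    [0,0,0],
    [0,0,0],
    [0,0,0],
    [0,0,0],
    [0,0,0],
    [0,0,0],
    [0,0,0],
    [0,0,0],
    [0,0,0]
  ]
}}

```text
time_s: 22.58
tcp_pos: [0.5191, -0.0541, 0.0563]
eef_rot: [0.0, 0.153, 0.988, 0.0]
contact_force: [0.1, -0.2, 0.6]
width: 0.0615
grip_force: 0.0
```

Request:
{"fn": "arm_command", "kwargs": {
  "dp": [
    [0,0,0],
    [0,0,0],
    [0,0,0],
    [0,0,0],
    [0,0,0],
    [0,0,0],
    [0,0,0]
  ],
  "rotation": [
    [0,0,0],
    [0,0,0],
    [0,0,0],
    [0,0,0],
    [0,0,0],
    [0,0,0],
    [0,0,0]
  ],
  "jaw": 1,
  "squeeze": 40
}}

```text
time_s: 23.45
tcp_pos: [0.5189, -0.0536, 0.056]
eef_rot: [0.0, 0.153, 0.988, 0.0]
contact_force: [0.2, 0.5, 0.8]
width: 0.0188
grip_force: 40.0
```

Request:
{"fn": "arm_command", "kwargs": {
  "dp": [
    [0,0,-0.3],
    [0,0,-0.7],
    [0,0,-0.8],
    [0,0,-0.8],
    [0,0,-0.8],
    [0,0,-0.8],
    [0,0,-0.8],
    [0,0,-0.7],
    [0,0,-0.4],
    [0,0,0]
  ],
  "rotation": [
    [0,0,0],
    [0,0,0],
    [0,0,0],
    [0,0,0],
    [0,0,0],
    [0,0,0],
    [0,0,0],
    [0,0,0],
    [0,0,0],
    [0,0,0]
  ]
}}

```text
time_s: 24.7
tcp_pos: [0.519, -0.0539, 0.1784]
eef_rot: [0.0, 0.153, 0.988, 0.0]
contact_force: [-0.9, -0.2, -2.7]
width: 0.0186
grip_force: 40.0
```

```bash
python3 - <<'E'
from h import *
b=save('top','t7.png');s=save('scene','s7.png');w=save('wrist','w7.png')
a=np.hstack([cv2.resize(b[190:310,400:560],(400,300)),cv2.resize(s[130:310,90:330],(400,300))])
cv2.imwrite('pics/t7c.png',a[:,:,::-1])
g=cv2.imread('pics/top0.png',0).astype(int);g2=cv2.cvtColor(b,cv2.COLOR_RGB2GRAY).astype(int)
print(g2[254,515:530],g[254,515:530]);print(g2[280:295,490],g[280:295,490]);print(g2[218:226,490],g[218:226,490])
s0=cv2.imread('pics/scene0.png',0);s2=cv2.cvtColor(s,cv2.COLOR_RGB2GRAY);print(s0[229,125:134],s2[229,125:134],s0[229,185:197],s2[229,185:197],s0[205:212,164],s2[205:212,164])
print(env.get_obs()['contact_force'],togo([.530,-.265,.176]))
E
```

```text
[ 61  61  61  63  64  63  65  72 109 156 176 176 174 174 177] [ 45  46  45  43  46  50  50  53  81 124 138 135 137 139 136]
[58 57 61 59 54 57 58 58 59 57 58 56 59 58 58] [ 71  70  65  57  51  49  60 100 126 136 130 126 128 126 128]
[171 169 167 167 121  85  75  76] [133 133 134 133  94  65  58  57]
[178 176 177 174 142  52  62  68  71] [191 192 189 192 152  60  68  72  71] [ 81  78 123 148 109  68  67  61  97 157 170 163] [ 98  84 132 166 117  73  72  66 104 171 184 181] [157 157 163 120  80  86  88] [167 169 181 135  93  93  96]
[ 0.26609691  0.44760327 -2.83010726] [-3.74427573 -9.88511895  0.07056215]
```

View pics/t7c.png

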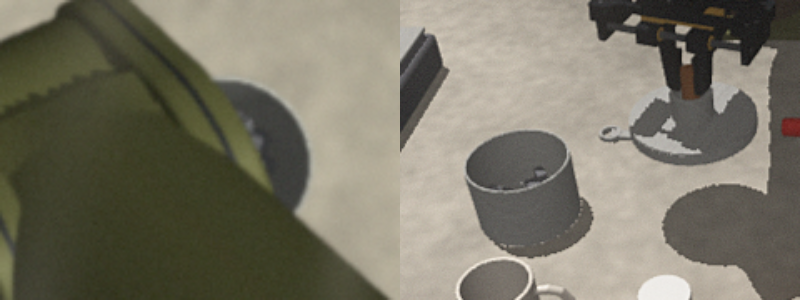

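The top and scene views show the tin unmoved (edges match to the pixel), with the blocks inside and both lids hanging level. I check the block height and the tin centre numerically.

```bash
python3 - <<'E'
from h import *
T=np.array([.530,-.265])
s=cv2.imread('pics/scene0.png',0)
g=cv2.imread('pics/s7.png',0)
for r in range(224,246,2): print(r,g[r,150:192].tolist())
for uv in((174,231),(174,236),(160,241)):
  print(uv,[(z,(onz('scene',uv,z)[:2]-T).round(3).tolist()) for z in(.0,.024,.044,.06,.07)])
# tin centre from silhouettes: top right edge 523.4, top row 221.9 and bottom row 287 at col 490; scene left 129.4,row 229, far 208.2
a=onz('top',(523.4,254.5),.085);b=onz('top',(490,221.8),.085);c=onz('top',(490,286.8),.085)
d=onz('scene',(129.3,226),.085);e=onz('scene',(164,208),.085)
print('y',a[1]+.062,d[1]+.062,'x',(b[0]+c[0])/2,b[0]-.062,c[0]+.062,e[0]+.062)
e=onz('scene',(189.5,229),.085);print('scene right rim y',e)
E
```

```text
224 [88, 89, 93, 90, 90, 93, 93, 92, 90, 95, 92, 94, 87, 89, 101, 92, 97, 96, 96, 92, 96, 94, 97, 93, 96, 95, 94, 91, 91, 95, 94, 90, 98, 95, 95, 90, 90, 85, 83, 89, 176, 132]
226 [94, 86, 90, 91, 86, 95, 89, 87, 90, 90, 92, 93, 95, 92, 90, 91, 93, 89, 94, 92, 90, 94, 96, 95, 90, 93, 94, 91, 90, 103, 94, 96, 88, 94, 96, 93, 85, 84, 87, 165, 156, 83]
228 [86, 87, 88, 95, 89, 87, 90, 88, 87, 96, 88, 92, 88, 93, 93, 94, 96, 93, 97, 101, 96, 98, 96, 97, 92, 99, 93, 95, 97, 95, 94, 95, 92, 90, 93, 87, 87, 88, 168, 159, 96, 67]
230 [90, 95, 87, 94, 88, 82, 91, 86, 88, 89, 90, 94, 95, 94, 94, 94, 91, 92, 95, 92, 88, 81, 66, 64, 63, 72, 97, 92, 94, 94, 94, 94, 89, 95, 86, 82, 124, 163, 121, 83, 71, 76]
232 [85, 84, 87, 90, 93, 90, 89, 84, 91, 92, 97, 87, 93, 94, 86, 83, 88, 91, 95, 84, 79, 95, 106, 107, 105, 108, 100, 91, 96, 88, 92, 94, 89, 83, 114, 156, 146, 90, 71, 76, 78, 75]
234 [88, 81, 80, 88, 89, 88, 88, 89, 90, 90, 89, 87, 84, 87, 92, 92, 89, 93, 92, 96, 81, 83, 122, 133, 130, 120, 100, 88, 82, 99, 90, 84, 127, 154, 116, 90, 74, 82, 76, 78, 77, 77]
236 [86, 84, 87, 84, 84, 88, 86, 8
[... 763 characters left out ...]
16, 112, 92, 86, 79, 83, 87, 87, 87, 94, 87, 83, 87, 85, 90, 86, 91, 87, 80, 81, 80, 84, 82, 81, 85, 78, 81, 75]
(174, 231) [(0.0, [-0.091, -0.012]), (0.024, [-0.061, -0.0]), (0.044, [-0.036, 0.01]), (0.06, [-0.016, 0.018]), (0.07, [-0.003, 0.023])]
(174, 236) [(0.0, [-0.074, -0.008]), (0.024, [-0.044, 0.004]), (0.044, [-0.019, 0.014]), (0.06, [0.0, 0.022]), (0.07, [0.013, 0.027])]
(160, 241) [(0.0, [-0.056, -0.034]), (0.024, [-0.027, -0.021]), (0.044, [-0.003, -0.011]), (0.06, [0.016, -0.002]), (0.07, [0.028, 0.003])]
y -0.2633916708235182 -0.2655023033157158 x 0.5308142477885578 0.5267110274586928 0.5349174681184228 0.5314524071741891
scene right rim y [ 0.53899327 -0.20531091  0.085     ]
```

Request:
{"fn": "arm_command", "kwargs": {
  "dp": [
    [-0.1,-0.3,0],
    [-0.2,-0.6,0],
    [-0.3,-0.8,0],
    [-0.35,-0.9,0],
    [-0.35,-0.9,0],
    [-0.35,-0.9,0],
    [-0.35,-0.9,0],
    [-0.35,-0.9,0],
    [-0.35,-0.9,0],
    [-0.35,-0.8,0]
  ],
  "rotation": [
    [0,0,0],
    [0,0,0],
    [0,0,0],
    [0,0,0],
    [0,0,0],
    [0,0,0],
    [0,0,0],
    [0,0,0],
    [0,0,0],
    [0,0,0]
  ]
}}

```text
time_s: 26.1
tcp_pos: [0.5292, -0.2243, 0.1778]
eef_rot: [-0.0, 0.153, 0.988, 0.0]
contact_force: [-0.1, -0.2, -2.9]
width: 0.0185
grip_force: 40.0
```

Request:
{"fn": "arm_command", "kwargs": {
  "dp": [
    [-0.3,-0.7,0],
    [-0.2,-0.6,0],
    [-0.2,-0.4,0],
    [0,-0.2,0],
    [0,0,0],
    [0,0,0]
  ],
  "rotation": [
    [0,0,0],
    [0,0,0],
    [0,0,0],
    [0,0,0],
    [0,0,0],
    [0,0,0]
  ]
}}

```text
time_s: 26.85
tcp_pos: [0.5312, -0.2626, 0.1779]
eef_rot: [-0.0, 0.152, 0.988, 0.0]
contact_force: [-0.0, 0.3, -3.7]
width: 0.0186
grip_force: 40.0
```

```bash
python3 - <<'E'
from h import *
o=env.get_obs();print(o['tcp_pos'],togo([.5305,-.2648,.136],o).round(2))
s=save('scene','s8.png');w=save('wrist','w8.png');P=env.camera_params('wrist')
# knob/tin alignment in scene: columns of lid plate extremes vs tin extremes
g=cv2.cvtColor(s,cv2.COLOR_RGB2GRAY)
print(proj('scene',[*o['tcp_pos'][:2],o['tcp_pos'][2]+.026-.082+.019]), proj('scene',[.5305,-.2648,.085]),proj('wrist',[.5305,-.2648,.085],P))
print(g[230,118:210].tolist())
E
```

```text
[ 0.53116385 -0.26256981  0.17794833] [-0.   -0.12  2.1 ]
[155.60686667 203.17622611] [160.62831307 226.13546136] [320.86863249 238.4776222 ]
[182, 180, 180, 187, 184, 186, 185, 191, 198, 176, 103, 67, 79, 80, 84, 91, 95, 88, 92, 87, 83, 91, 86, 89, 92, 88, 91, 88, 91, 91, 90, 84, 91, 91, 90, 92, 88, 91, 90, 83, 90, 87, 87, 86, 87, 93, 85, 88, 91, 86, 85, 92, 90, 80, 69, 60, 61, 69, 88, 93, 92, 97, 95, 93, 91, 87, 90, 95, 87, 85, 80, 77, 78, 69, 65, 87, 167, 186, 184, 183, 180, 181, 184, 186, 186, 188, 190, 187, 188, 188, 185, 188]
```

Request:
{"fn": "arm_command", "kwargs": {
  "dp": [
    [0,-0.12,0.3],
    [0,0,0.4],
    [0,0,0.4],
    [0,0,0.3],
    [0,0,0.3],
    [0,0,0.2],
    [0,0,0.2],
    [0,0,0.15],
    [0,0,0.1],
    [0,0,0]
  ],
  "rotation": [
    [0,0,0],
    [0,0,0],
    [0,0,0],
    [0,0,0],
    [0,0,0],
    [0,0,0],
    [0,0,0],
    [0,0,0],
    [0,0,0],
    [0,0,0]
  ]
}}

```text
time_s: 28.2
tcp_pos: [0.5303, -0.2656, 0.1308]
eef_rot: [-0.0, 0.153, 0.988, 0.0]
contact_force: [0.0, -0.0, -3.1]
width: 0.0188
grip_force: 40.0
```

Request:
{"fn": "arm_command", "kwargs": {
  "dp": [
    [0,0,0.06],
    [0,0,0.06],
    [0,0,0],
    [0,0,0]
  ],
  "rotation": [
    [0,0,0],
    [0,0,0],
    [0,0,0],
    [0,0,0]
  ]
}}

```text
time_s: 28.7
tcp_pos: [0.5305, -0.2657, 0.129]
eef_rot: [0.0, 0.153, 0.988, -0.0]
contact_force: [-1.1, 1.0, 4.5]
width: 0.0192
grip_force: 40.0
```

Request:
{"fn": "arm_command", "kwargs": {
  "dp": [
    [0,0,0],
    [0,0,0],
    [0,0,0],
    [0,0,0],
    [0,0,0],
    [0,0,0],
    [0,0,0],
    [0,0,0]
  ],
  "rotation": [
    [0,0,0],
    [0,0,0],
    [0,0,0],
    [0,0,0],
    [0,0,0],
    [0,0,0],
    [0,0,0],
    [0,0,0]
  ],
  "jaw": -1
}}

```text
time_s: 29.7
tcp_pos: [0.5304, -0.2656, 0.1285]
eef_rot: [0.0, 0.153, 0.988, 0.0]
contact_force: [-0.3, -0.1, 0.4]
width: 0.088
grip_force: 0.0
```

```bash
python3 - <<'E'
from h import *
o=env.get_obs();print(o['tcp_pos'],o['width'],o['contact_force'],togo([.5305,-.2657,.0973],o).round(2))
P=env.camera_params('wrist');b=save('wrist','w9.png');s=save('scene','s9.png')
h=cv2.cvtColor(b,cv2.COLOR_RGB2HSV);m=((h[...,1]>90)&(h[...,0]<30)).astype('uint8')
n,l,st,c=cv2.connectedComponentsWithStats(m)
print('exp',proj('wrist',[*o['tcp_pos'][:2],.155],P))
for k in range(1,n):
  if st[k,4]>150: print(st[k],c[k])
# scene: fit ellipse to lid outline (steel plate) vs tin, knob mask
h=cv2.cvtColor(s,cv2.COLOR_RGB2HSV);m=((h[...,1]>90)&(h[...,0]<20))[150:220,120:200];q=np.argwhere(m);print(q.min(0)+[150,120],q.max(0)+[150,120],len(q))
print('knob top exp',proj('scene',[.5305,-.2657,.155]),'base',proj('scene',[.5305,-.2657,.126]))
g=cv2.cvtColor(s,cv2.COLOR_RGB2GRAY)
for r in(212,222,240,255): print(r,g[r,110:215].tolist())
for X in([.5305,-.2657-.074,.089],[.5305,-.2657+.074,.089]): print(proj('scene',X))
E
```

```text
[ 0.53035027 -0.26564367  0.12849244] 0.08802998460164327 [-0.32030118 -0.06929148  0.39242159] [-0.01 -0.    1.56]
exp [326.19469555 337.60563502]
[ 293  256   61   83 3748] [323.08884739 304.0715048 ]
[  30  317   51   81 1995] [ 49.71177945 356.98345865]
[ 566  317   51   81 1977] [595.9221042  357.15174507]
[ 282  409  358   22 1539] [503.13060429 423.38011696]
[162 120] [213 173] 278
knob top exp [152.48028152 196.883679  ] base [155.75091729 209.31733767]
212 [189, 189, 188, 179, 176, 177, 179, 179, 183, 177, 176, 181, 176, 174, 176, 173, 173, 175, 178, 173, 176, 170, 174, 179, 177, 177, 177, 178, 183, 171, 104, 102, 143, 118, 77, 87, 80, 70, 67, 72, 73, 74, 56, 62, 62, 67, 65, 56, 55, 50, 56, 54, 72, 88, 87, 85, 80, 77, 69, 69, 64, 165, 150, 43, 32, 43, 39, 40, 29, 27, 116, 179, 182, 176, 180, 180, 180, 178, 178, 177, 177, 178, 177, 177, 175, 176, 175, 171, 169, 174, 168, 169, 163, 169, 166, 170, 171, 172, 179, 143, 110, 129, 149, 174, 175]
222 [191, 192, 187, 186, 185, 182, 183, 184, 179, 181, 180, 181, 184, 183, 179, 181, 182, 182, 186, 175, 108, 74, 83, 83, 86, 85, 86, 89, 
[... 632 characters left out ...]
82, 84, 83, 85, 83, 89, 94, 82, 83, 85, 86, 85, 87, 89, 83, 86, 82, 78, 81, 75, 74, 79, 68, 63, 161, 187, 181, 180, 180, 174, 178, 178, 177, 179, 184, 181, 186, 182, 180, 183, 185, 188, 187]
255 [198, 198, 197, 199, 197, 199, 195, 192, 196, 193, 195, 193, 192, 191, 187, 188, 185, 183, 185, 186, 182, 184, 184, 193, 169, 104, 80, 77, 89, 88, 83, 89, 87, 94, 93, 92, 88, 90, 90, 95, 83, 90, 88, 90, 90, 89, 93, 90, 94, 91, 88, 93, 92, 90, 87, 91, 91, 87, 86, 93, 93, 88, 84, 87, 92, 84, 85, 81, 87, 85, 86, 83, 86, 78, 81, 81, 86, 80, 79, 80, 79, 78, 76, 73, 73, 70, 69, 72, 77, 84, 84, 90, 78, 85, 88, 85, 85, 92, 86, 88, 81, 119, 191, 158, 92]
[122.75854736 224.28081132]
[196.96153228 224.78218376]
```

The lid is seated where expected: the outline spans columns 125–196, centred on the tin, and contact came at the predicted height. Next I grip the collar.

Request:
{"fn": "arm_command", "kwargs": {
  "dp": [
    [0,0,0.3],
    [0,0,0.4],
    [0,0,0.4],
    [0,0,0.3],
    [0,0,0.16],
    [0,0,0],
    [0,0,0]
  ],
  "rotation": [
    [0,0,0],
    [0,0,0],
    [0,0,0],
    [0,0,0],
    [0,0,0],
    [0,0,0],
    [0,0,0]
  ]
}}

```text
time_s: 30.68
tcp_pos: [0.5305, -0.2657, 0.0975]
eef_rot: [0.0, 0.153, 0.988, -0.0]
contact_force: [-0.0, -0.0, 0.3]
width: 0.0883
grip_force: 0.0
```

Request:
{"fn": "arm_command", "kwargs": {
  "dp": [
    [0,0,0],
    [0,0,0],
    [0,0,0],
    [0,0,0],
    [0,0,0],
    [0,0,0],
    [0,0,0],
    [0,0,0]
  ],
  "rotation": [
    [0,0,0],
    [0,0,0],
    [0,0,0],
    [0,0,0],
    [0,0,0],
    [0,0,0],
    [0,0,0],
    [0,0,0]
  ],
  "jaw": 1,
  "squeeze": 30
}}

```text
time_s: 31.68
tcp_pos: [0.5303, -0.2656, 0.0973]
eef_rot: [-0.0, 0.153, 0.988, 0.0]
contact_force: [0.2, -0.8, 0.2]
width: 0.0488
grip_force: 30.0
```

Now straight up about 100 mm, slowly at first.

Request:
{"fn": "arm_command", "kwargs": {
  "dp": [
    [0,0,-0.1],
    [0,0,-0.2],
    [0,0,-0.3],
    [0,0,-0.3],
    [0,0,-0.3],
    [0,0,-0.3],
    [0,0,-0.3],
    [0,0,-0.3],
    [0,0,-0.3],
    [0,0,-0.3]
  ],
  "rotation": [
    [0,0,0],
    [0,0,0],
    [0,0,0],
    [0,0,0],
    [0,0,0],
    [0,0,0],
    [0,0,0],
    [0,0,0],
    [0,0,0],
    [0,0,0]
  ]
}}

```text
time_s: 32.92
tcp_pos: [0.5303, -0.2656, 0.1517]
eef_rot: [-0.0, 0.153, 0.988, 0.0]
contact_force: [-0.5, 0.6, -0.4]
width: 0.0488
grip_force: 30.0
```

Request:
{"fn": "arm_command", "kwargs": {
  "dp": [
    [0,0,-0.3],
    [0,0,-0.3],
    [0,0,-0.3],
    [0,0,-0.3],
    [0,0,-0.3],
    [0,0,-0.3],
    [0,0,-0.3],
    [0,0,-0.2],
    [0,0,0],
    [0,0,0]
  ],
  "rotation": [
    [0,0,0],
    [0,0,0],
    [0,0,0],
    [0,0,0],
    [0,0,0],
    [0,0,0],
    [0,0,0],
    [0,0,0],
    [0,0,0],
    [0,0,0]
  ]
}}

```text
time_s: 34.17
tcp_pos: [0.5302, -0.2656, 0.1971]
eef_rot: [-0.0, 0.153, 0.988, 0.0]
contact_force: [-0.7, 0.0, -0.9]
width: 0.0489
grip_force: 30.0
```

Request:
{"fn": "arm_command", "kwargs": {
  "dp": [
    [0,0,0],
    [0,0,0],
    [0,0,0]
  ],
  "rotation": [
    [0,0,0],
    [0,0,0],
    [0,0,0]
  ]
}}

```text
time_s: 34.55
tcp_pos: [0.5303, -0.2656, 0.1972]
eef_rot: [-0.0, 0.153, 0.988, 0.0]
contact_force: [0.5, 0.4, -1.8]
width: 0.0488
grip_force: 30.0
```

```bash
python3 - <<'E'
from h import *
o=env.get_obs();print(o['tcp_pos'],o['contact_force'],o['grip_force'])
s=save('scene','s10.png')
h=cv2.cvtColor(s,cv2.COLOR_RGB2HSV);m=((h[...,1]>90)&(h[...,0]<20))[170:225,135:175];q=np.argwhere(m);print('knob',q.min(0)+[170,135],q.max(0)+[170,135],len(q))
print('knob exp top',proj('scene',[.5305,-.2657,.155]),'disc top',proj('scene',[.5305,-.2657,.089]))
g=cv2.cvtColor(s,cv2.COLOR_RGB2GRAY)
for r in(150,160,170,180,200,215,225,235): print(r,g[r,115:205:2].tolist())
E
```

```text
[ 0.53031497 -0.26561467  0.19718999] [ 0.47846123  0.44681465 -1.75791648] 29.999786021362524
knob [208 152] [224 164] 159
knob exp top [152.48028152 196.883679  ] disc top [159.75596668 224.5296753 ]
150 [200, 110, 32, 31, 38, 34, 21, 29, 170, 173, 184, 183, 177, 145, 26, 31, 22, 30, 29, 27, 66, 56, 55, 56, 56, 30, 38, 37, 35, 39, 41, 41, 39, 38, 29, 119, 174, 169, 170, 171, 168, 167, 172, 171, 167]
160 [188, 182, 187, 55, 26, 32, 31, 26, 23, 26, 101, 80, 81, 78, 84, 85, 87, 88, 58, 28, 40, 34, 37, 33, 36, 71, 69, 47, 32, 49, 175, 178, 175, 166, 167, 167, 171, 172, 173, 176, 175, 172, 167, 165, 161]
170 [77, 147, 184, 173, 141, 38, 31, 34, 44, 80, 88, 90, 85, 85, 90, 85, 86, 87, 83, 77, 28, 30, 39, 35, 34, 30, 134, 178, 172, 176, 175, 180, 174, 178, 181, 138, 86, 174, 163, 166, 170, 168, 164, 166, 167]
180 [87, 79, 84, 81, 84, 87, 80, 80, 84, 83, 79, 84, 85, 90, 85, 89, 84, 86, 85, 80, 69, 28, 31, 31, 59, 89, 82, 81, 74, 69, 77, 81, 84, 85, 91, 87, 84, 65, 159, 171, 172, 174, 174, 169, 168]
200 [80, 78, 112, 139, 164, 178, 185, 184, 185, 182, 183, 185, 180, 193, 188, 156, 81, 84, 90, 87, 88, 86, 91, 85, 95, 86, 85, 84, 82, 73, 99, 159, 179, 169, 170, 164, 167, 167, 169, 171, 169, 168, 167, 169, 173]
215 [183, 175, 178, 178, 178, 174, 175, 169, 168, 176, 205, 209, 211, 207, 189, 159, 88, 93, 99, 58, 59, 66, 62, 52, 80, 102, 96, 97, 103, 102, 102, 99, 104, 104, 105, 106, 100, 106, 98, 172, 181, 175, 173, 172, 173]
225 [187, 185, 189, 190, 188, 189, 208, 210, 217, 128, 91, 96, 101, 99, 96, 100, 104, 103, 100, 98, 92, 55, 51, 62, 88, 100, 95, 103, 100, 102, 96, 96, 103, 104, 108, 107, 107, 100, 100, 133, 180, 186, 189, 189, 182]
235 [184, 183, 180, 184, 184, 183, 181, 142, 103, 98, 99, 105, 106, 101, 99, 108, 98, 108, 107, 99, 100, 101, 100, 107, 106, 101, 101, 100, 93, 99, 103, 99, 109, 101, 101, 87, 81, 77, 79, 60, 170, 190, 188, 186, 176]
```

The outer lid is about 100 mm up and held with 30 N. The inner lid with its knob stays on the tin, visible at columns 152–164.

```bash
python3 -c "
from station import env
print(env.close_job())"
```

```text
the job is handed in; nothing more can be done
None
```

I handed in the job after 34.6 s of the 64 s allowed; the hand-in returned no verdict: all four blocks are in the tin, the tray is set down flat, the inner lid is seated on the tin, and the gripper holds the outer lid about 100 mm above it.

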